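Pull up a dowelled shelf joint with a trigger clamp, then back the jaw off

ROBOT

A 6-joint arm with a two-finger parallel gripper is mounted at the origin on the work surface. World frame = base frame: x ahead of the robot, y to its left, z up, the work surface at z = 0. Lengths are in mm, angles in rad, forces in N, time in s.
With the tool pointing down it reaches from about 250 to 800 mm from the base axis. Payload 3.9 kg.
Tool frame: the origin (TCP) lies midway between the tips of the shut fingers; the grasp point (between the pads) lies 19 mm behind it (ctrl.tcp_to_grasp is the z of the grasp point in the tool frame, in mm); z points along the fingers, y is the line along which they close (so a half turn about z gives the same grasp; the last joint's range is limited). The gripper opens to 85 mm and grips with 20 to 120 N. Pads are 22 mm wide; open, the fingers measure 114 mm over their backs; the gripper's body (76 mm by 85 mm) begins 54 mm behind the grasp point. The pads swing forward as they close: fully open they stand 13 mm farther back than shut.
Start: joints at [-1.126, 0.26, -0.138, 1.173, 0, 1.571], TCP at [225.89, -473.908, 191.804] pointing down, gripper open.
Joint ranges: [-2.78, 2.78], [-0.83, 1.72], [-1.28, 1.37], [-1.9, 2.12], [-1.57, 1.48], [-3.14, 3.14]. Speed limits (rad/s): [2.57, 2.57, 3.14, 3.14, 3.14, 3.14].

INTERFACE

Orientations are given as a unit quaternion [w, x, y, z].
In Python, from station import ctrl gives the robot as it stands. Calls block until the motion is done:
- ctrl.reach(position, orientation): joint-space move of the TCP to a pose.
- ctrl.move_l(position, orientation=None, speed=150, force_limit=None): straight line of the TCP; orientation=None keeps the orientation; speed is the mean speed in mm/s. With force_limit (N) it stops when the force on the tool has changed by that much, and returns True; else False.
- ctrl.move_j(angles): joint-space move.
- ctrl.set_gripper(opening, squeeze=None): finger opening in mm; squeeze is the grip in N (None keeps the last); returns when the fingers have stopped.
- ctrl.sleep(seconds).
- ctrl.solve_ik(position, orientation): joint angles nearest the present ones, or None.
- ctrl.grab_frame(name): name is "side" or "top"; returns (picture, depth): 384x512x3 uint8, red, green, blue; 384x512 float32, mm along the optical axis (not along the pixel's ray), 0 where there is no reading.
- ctrl.camera_model(name): a dict with "fx", "fy", "cx", "cy" (pixels), "pose" (4x4, takes a point from camera to world coordinates). Camera axes: x right, y down, z forward; pixel columns grow to the right and rows downward; lengths in mm; the calibration is good to about 2 mm. A picture is of the moment at which its call begins. camera_model takes no time and is no camera call.
A pose or a line that the arm cannot do raises ctrl.PlanningError and nothing moves.
- ctrl.job_done(): hands the job in; it is judged then, once.
Readings, each from a call of its own:
- ctrl.current_t(): time.
- ctrl.current_joint_positions(): joint angles.
- ctrl.current_joint_velocities(): joint speeds.
- ctrl.current_joint_torque(): joint torques, N m.
- ctrl.current_ee_pos(): TCP position.
- ctrl.current_ee_rot(): TCP orientation.
- ctrl.current_wrist_force(): force on the tool from outside, world axes, zero at the start.
- ctrl.current_torque(): the same for the moment, N m.
- ctrl.current_width(): finger opening in mm.
- ctrl.current_grip_force(): force on a finger pad.
Only numpy, scipy, OpenCV 4.12 (cv2) and the standard library are available. Lean on these libraries where they do the work, as an engineer would, in place of code of your own. Each camera call takes 0.05 s, during which the arm holds its last target. There are 200 camera calls.

TASK

The little pine shelf lies in the bar clamp with its dowels only started. Pump the clamp's trigger, stroke by stroke, until the jaw has drawn the joint fully closed and bears firmly on the shelf, feeling the trigger so that you do not bruise the wood, and hold it there for a moment; then press down the release lever and, with it held down, slide the jaw all the way back to its stop, let go and leave the shelf where it lies. Do not disturb the things lying around.

Things in the scene. Friction and masses are not known exactly. Their poses are not given: they have to be found in the camera images.
- clamp: Fixed part of the clamp: a toothed steel bar, 415 mm long, 8 mm thick, on edge, its top 36 mm above the bench, lying in slotted pine blocks screwed to the bench, with a fixed jaw on one end. Origin on the bench under the bar. x runs along the bar from the trigger end to the fixed jaw (its pad's face at x = 227 mm), y sideways, z up. Does not move.
- head (a joint): How far the sliding head (grey housing 36 mm wide, 52 mm high, with moving jaw, handle, trigger and release lever) stands forward (clamp +x) of its stop pin, in m: 0 = fully back on the pin, at most 0.062; starts at 0.02 to 0.036. Slides with 2 to 4 N. Pawls on 3.3 mm teeth let it go forward but not back, unless the release lever is down.
- pad: Rubber pad of the moving jaw, 34 mm wide, 36 mm high; origin at the centre of its front face, 56 mm above the bench, axes as the clamp's. It yields 1 mm for each 20 N. The jaw behind it is 94 mm high, and its back is 24 mm behind the pad's face: 45 mm of clear room lies between it and the trigger's finger bar at rest, over a housing 44 to 52 mm high.
- trigger_bar (a point): Centre of the trigger's finger bar, a level black round bar (14 mm diameter, 26 mm long, sideways) at the top of the trigger, about 103 mm above the bench, at rest 51 mm ahead of the handle's middle. Pull it back (clamp -x) towards the handle; a spring returns it. A pull of p N on the bar alone makes the jaw bear with about 3 x (p - 3) N; bar and handle squeezed together, 4 x (p - 3).
- trigger (a joint): Trigger angle in rad: 0 = at rest, 0.5 = fully pulled, the bar then 30 mm closer to the handle; its pivot is 58 mm below the bar. A full pull moves the head forward 5.5 to 7 mm (so the bar itself comes back only about 23 mm over the bench); let back fully to rest, one or two teeth (3.3 or 6.6 mm) are kept, and the next pull can follow.
- handle_top (a point): Centre of the top end of the rubber-covered handle, 125 mm above the bench. The handle is upright, 22 mm thick along the bar, 28 mm wide, 73 mm tall, fixed to the head behind the trigger; handle and trigger measure 69 mm over both at rest.
- lever_pad (a point): Centre of the top face of the release lever's thumb pad, about 76 mm above the bench, behind the handle (68 mm behind its middle). The flat steel pad is 30 mm along the bar and 22 mm wide; its back end, 14.5 mm behind this point, is turned up 14 mm high as a lip. Nothing is above it.
- lever (a joint): Release lever angle in rad: 0 = up, at rest; 0.27 = fully down (pad pressed 12 mm). From 0.13 (6 mm) on, the pawls are lifted and the head can be slid back; below that they catch again. It takes 3 N at first and 10 to 12 N well down, and up to about 10 N more to free it while the clamp still bears on the work; it then springs back some mm.
- back_board: Upright pine back board of the shelf, 18 mm thick, 130 mm wide, 84 mm high; loose, standing on the pine blocks 0.5 to 4 mm off the fixed jaw's pad. Origin at the centre of its underside, axes as the clamp's.
- shelf_board (a joint): Gap in m between the back board and the flat shelf board (90 mm along the bar, 124 wide, 18 thick, on the blocks, its free edge facing the moving pad). 0 = closed; starts at 0.005 to 0.009. The tight dowels need 20 N at the jaw (10 N on the trigger). Drawn up firm: closed, with about 42 N (not under 30) at the jaw for half a second. Over 55 N bruises the pine.
- tape_roll: Bystander: a grey roll of tape lying flat, 96 mm diameter, 45 mm high. Origin at the centre of its underside.
- mouse: Bystander: a black computer mouse, 98 x 58 x 34 mm. Origin at the centre of its underside.
- tv_box: Bystander: a flat black set-top box, 110 x 150 x 30 mm. Origin at the centre of its underside.
- screwdriver: Bystander: a screwdriver 190 mm long, lying. Origin under its middle.
Not all that is in view belongs to the job. Of the things like the back_board, leave any that is orange; of the rest the larger one is meant.

How it is judged:
By the outcome, as a careful person would: the job done as asked, in the order asked, and still so for the second after the job is handed in, with the robot touching nothing.
It also fails if it takes over 72 s, if anything falls off the work surface, if the arm or the gripper's body presses on something with over 40 N, if the wrist force passes 120 N, or if a joint passes its speed limit or range.

## Working session

There is one attempt and no reset: what is moved stays moved. The work goes in short steps, each a Python script; the robot and the scene stay as the last script left them, time stands still between calls to the robot, and variables do not carry over. Pictures are saved under pics/ and viewed, at most 10 in all, crops included, and the job is handed in when it is done.

```bash
ls; mkdir -p pics; python3 - <<'E'
from station import ctrl
import numpy as np,cv2
for n in("side","top"):
    p,d=ctrl.grab_frame(n); np.savez(f"{n}.npz",p=p,d=d)
    cv2.imwrite(f"pics/{n}0.png",cv2.resize(p[...,::-1],(800,600)))
    m=ctrl.camera_model(n); print(n,m["fx"],m["cx"],m["cy"],np.round(m["pose"],3).tolist())
print(ctrl.current_t(),ctrl.tcp_to_grasp,ctrl.current_ee_rot())
E
```

```text
pics
side 487.3709105714836 247.0670125644961 191.1888686466243 [[1.0, -0.02, 0.023, 519.771], [-0.03, -0.754, 0.656, -747.981], [0.005, -0.656, -0.755, 1031.724], [0.0, 0.0, 0.0, 1.0]]
top 473.9599587964832 255.87550757030286 191.59863264777638 [[-0.101, -0.972, 0.212, 270.925], [-0.995, 0.099, -0.02, 77.008], [-0.002, -0.213, -0.977, 1521.164], [0.0, 0.0, 0.0, 1.0]]
0.1 -18.700000000000003 [-8.70922314e-04  9.75371181e-01  2.20568022e-01 -2.20857347e-04]
```

View pics/side0.png

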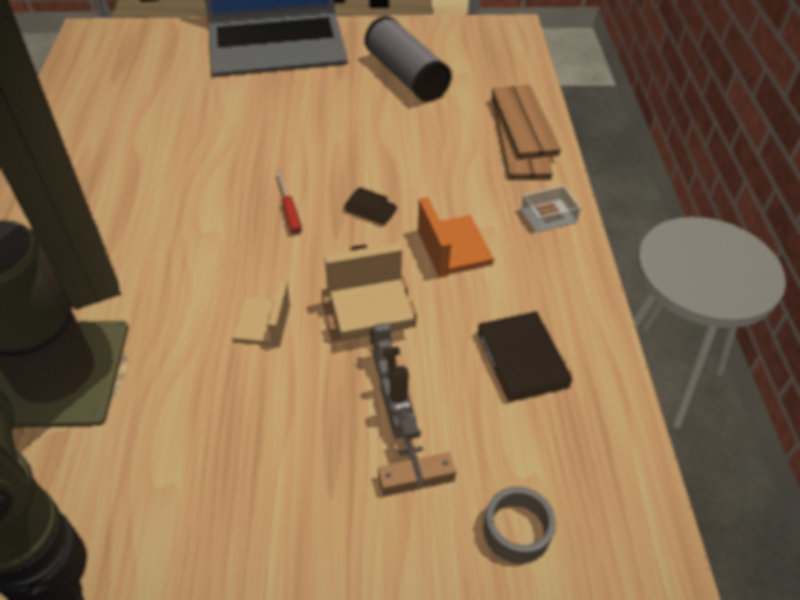

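View pics/top0.png

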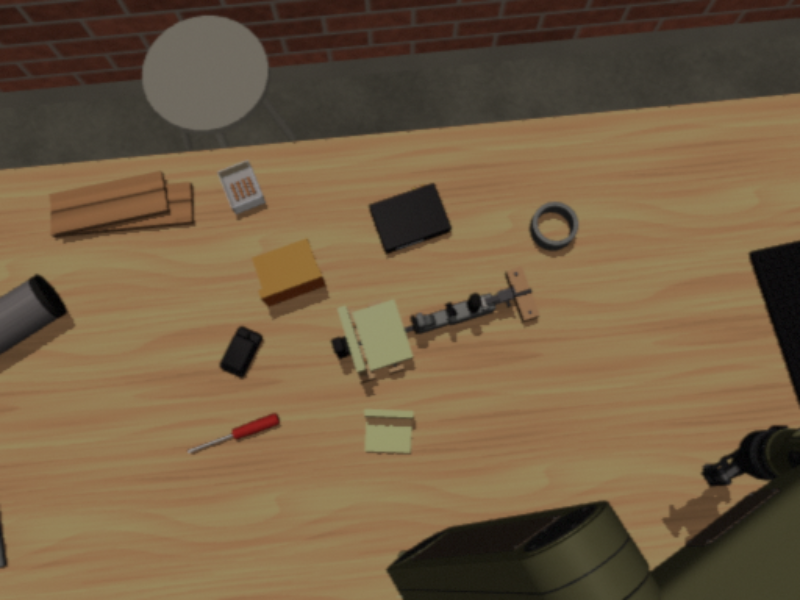

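The pine shelf in the clamp, at side (370,295), is the larger non-orange one. The small pine one at (262,315) and the orange one at (455,240) are decoys. I'll confirm this in enlarged crops.

```bash
cat > h.py <<'E'
import numpy as np,cv2
from station import ctrl
def load(n): z=np.load(n+".npz"); return z["p"],z["d"]
def grab(n):
    p,d=ctrl.grab_frame(n); np.savez(n+".npz",p=p,d=d); return p,d
def cloud(n,d):
    m=ctrl.camera_model(n); v,u=np.mgrid[:d.shape[0],:d.shape[1]]
    P=np.stack([(u-m["cx"])/m["fx"]*d,(v-m["cy"])/m["fy"]*d,d],-1)
    T=np.array(m["pose"]); return P@T[:3,:3].T+T[:3,3]
def project(n,X):
    m=ctrl.camera_model(n); T=np.array(m["pose"]); c=(np.atleast_2d(X)-T[:3,3])@T[:3,:3]
    return np.c_[m["fx"]*c[:,0]/c[:,2]+m["cx"],m["fy"]*c[:,1]/c[:,2]+m["cy"]]
def crop(p,u0,v0,w,h,s,name):
    cv2.imwrite(name,cv2.resize(p[v0:v0+h,u0:u0+w,::-1],None,fx=s,fy=s,interpolation=cv2.INTER_CUBIC))
E
python3 - <<'E'
from h import *
p,d=load("side"); crop(p,200,200,100,120,5,"pics/s1.png")
P=cloud("side",d)
np.set_printoptions(suppress=True,linewidth=200,precision=0)
p2,d2=load("top"); crop(p2,205,165,145,90,5.5,"pics/t1.png")
P2=cloud("top",d2)
for nm,Q in(("side",P),("top",P2)):
    s=(Q[...,0]>380)&(Q[...,0]<640)&(Q[...,1]>-330)&(Q[...,1]<150)
    for lo,hi in((118,135),(95,112),(85,97),(70,80)):
        k=s&(Q[...,2]>lo)&(Q[...,2]<hi); print(nm,lo,k.sum())
        vv,uu=np.nonzero(k)
        for a in list(zip(uu,vv))[:400: max(1,k.sum()//12)]: print(a,Q[a[1],a[0]])
E
```

```text
side 118 195
(np.int64(241), np.int64(160)) [535. 150. 123.]
(np.int64(217), np.int64(162)) [472. 149. 118.]
(np.int64(243), np.int64(162)) [540. 145. 121.]
(np.int64(231), np.int64(163)) [509. 144. 119.]
(np.int64(219), np.int64(164)) [478. 141. 119.]
(np.int64(215), np.int64(165)) [467. 137. 119.]
(np.int64(215), np.int64(166)) [467. 135. 118.]
(np.int64(211), np.int64(168)) [457. 127. 120.]
(np.int64(253), np.int64(236)) [557. -95. 124.]
(np.int64(259), np.int64(237)) [571. -98. 123.]
(np.int64(252), np.int64(239)) [ 555. -102.  121.]
(np.int64(258), np.int64(240)) [ 568. -106.  124.]
(np.int64(256), np.int64(242)) [ 564. -109.  119.]
side 95 320
(np.int64(252), np.int64(163)) [564. 150. 111.]
(np.int64(238), np.int64(166)) [527. 141. 110.]
(np.int64(238), np.int64(167)) [527. 141. 106.]
(np.int64(231), np.int64(168)) [509. 137. 108.]
(np.int64(223), np.int64(169)) [488. 135. 106.]
(np.int64(218), np.int64(170)) [475. 130. 108.]
(np.int64(218), np.int64(171)) [475. 128. 107.]
(np.int64(222), np.int64(172)) [485. 133.  96.]
(np.int64(247), np.int64(223)) [545. -45. 108.]
(np.int64(
[... 3361 characters left out ...]
(230), np.int64(238)) [447. 141.  92.]
top 70 128
(np.int64(324), np.int64(184)) [ 588. -167.   72.]
(np.int64(320), np.int64(186)) [ 582. -153.   77.]
(np.int64(321), np.int64(187)) [ 579. -156.   77.]
(np.int64(320), np.int64(188)) [ 576. -153.   76.]
(np.int64(317), np.int64(189)) [ 573. -143.   78.]
(np.int64(327), np.int64(189)) [ 571. -174.   76.]
(np.int64(324), np.int64(190)) [ 569. -165.   73.]
(np.int64(320), np.int64(191)) [ 566. -151.   77.]
(np.int64(312), np.int64(193)) [ 563. -126.   75.]
(np.int64(301), np.int64(199)) [548. -90.  73.]
(np.int64(265), np.int64(204)) [543.  24.  74.]
(np.int64(272), np.int64(206)) [535.   3.  71.]
(np.int64(265), np.int64(210)) [525.  26.  72.]
```

View pics/s1.png

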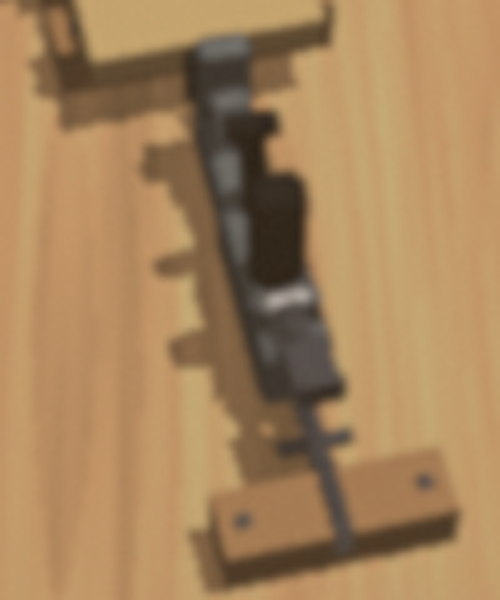

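View pics/t1.png

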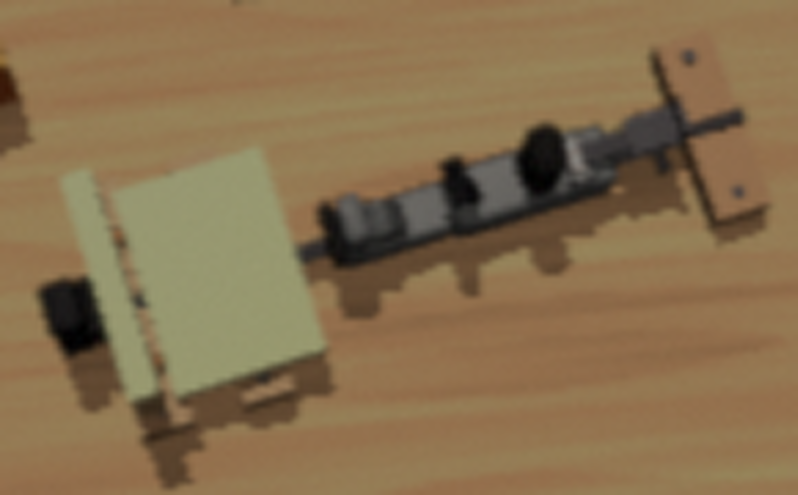

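Confirmed: the pine shelf between the jaws is the one. In the top view, the handle top is at about (303.7,193.7), the finger bar at (288.3,197.7), the jaw at about (268,205) and the bar end at (339.5,186). Next I'll fit the clamp axis.

```bash
cat >> h.py <<'E'
def ray(n,uv,z):
    m=ctrl.camera_model(n); T=np.array(m["pose"]); r=T[:3,:3]@[(uv[0]-m["cx"])/m["fx"],(uv[1]-m["cy"])/m["fy"],1]
    return T[:3,3]+r*(z-T[2,3])/r[2]
E
python3 - <<'E'
from h import *
np.set_printoptions(suppress=True,precision=1)
t=lambda x,y:(205+x/5.5-.4,165+y/5.5-.4); s=lambda x,y:(200+x/5-.4,200+y/5-.4)
A={"handle":("top",t(543,155),125),"handle_s":("side",s(281,183),125),"tbar":("top",t(458,180),110),"tbar_s":("side",s(253,122),108),
"jawtop_front":("top",t(332,226),94),"lever":("top",t(648,135),76),"lever_s":("side",s(306,355),76),"lip_s":("side",s(320,388),83),"barend":("top",t(742,117),36),"barend_s":("side",s(345,548),36),
"fixedjaw":("top",t(75,315),94),"pin_s":("side",s(316,441),36),"shelf_edge1":("top",t(262,150),56),"shelf_edge2":("top",t(326,348),56),"block1":("top",t(657,50),36),"block2":("top",t(717,222),36)}
for k,a in A.items(): print(k,ray(*a))
# silhouettes by depth
for n in("top","side"):
    p,d=load(n);Q=cloud(n,d)
    box=(Q[...,0]>530)&(Q[...,0]<600)&(Q[...,1]>-130)&(Q[...,1]<-20)
    k=box&(Q[...,2]>115); print(n,"handle pts",k.sum(),Q[k].mean(0),Q[k].min(0),Q[k].max(0))
    k=box&(Q[...,2]>98)&(Q[...,1]>-68); print(n,"tbar pts",k.sum(),Q[k].mean(0),Q[k].min(0),Q[k].max(0))
    k=(Q[...,0]>480)&(Q[...,0]<640)&(Q[...,1]>-290)&(Q[...,1]<-230)&(Q[...,2]>28)&(Q[...,2]<48); print("block",Q[k].mean(0),Q[k].min(0),Q[k].max(0))
    k=(Q[...,0]>510)&(Q[...,0]<590)&(Q[...,1]>-10)&(Q[...,1]<25)&(Q[...,2]>82); print("jaw",k.sum(),Q[k].mean(0),Q[k].min(0),Q[k].max(0))
E
```

```text
handle [556.2 -92.9 125. ]
handle_s [563.6 -96.6 125. ]
tbar [549.9 -46.3 110. ]
tbar_s [552.7 -48.6 108. ]
jawtop_front [534.2  25.1  94. ]
lever [ 571.7 -159.6   76. ]
lever_s [ 573.4 -157.7   76. ]
lip_s [ 578.4 -179.4   83. ]
barend [ 585.1 -222.2   36. ]
barend_s [ 588.2 -233.6   36. ]
fixedjaw [498.8 171.7  94. ]
pin_s [ 578.  -179.2   36. ]
shelf_edge1 [589.5  59.1  56. ]
shelf_edge2 [471.7  34.5  56. ]
block1 [ 630.2 -178.1   36. ]
block2 [ 524.7 -199.1   36. ]
top handle pts 58 [560.1 -94.2 122.1] [ 547.6 -105.6  115.2] [575.6 -83.6 133.2]
top tbar pts 39 [550.3 -45.  107.3] [537.6 -52.6  99.7] [565.  -37.8 113.1]
block [ 539.  -231.4   29.3] [ 539.  -231.4   29.3] [ 539.  -231.4   29.3]
jaw 46 [537.8  13.9  92. ] [525.1   6.   82.3] [552.1  21.5  97.1]
side handle pts 92 [ 562.7 -100.8  121.2] [ 550.2 -111.7  115.2] [575.8 -84.8 127.7]
side tbar pts 67 [552.9 -50.5 106.1] [540.3 -58.2  98.4] [566.5 -39.8 112.8]
block [ 543.4 -232.2   29.3] [ 535.4 -235.6   28.6] [ 555.7 -230.4   30.1]
jaw 76 [540.7   8.   89.8] [527.    0.3  82.5] [554.4  18.1  97. ]
```

```bash
cat >> h.py <<'E'
from scipy.spatial.transform import Rotation as R
yaw=np.radians(101.8); U=np.array([np.cos(yaw),np.sin(yaw)]); V=np.array([-U[1],U[0]]); C=-529.5
q=np.roll((R.from_euler("z",yaw)*R.from_euler("x",np.pi)).as_quat(),1)
def pos(s,z,c=C): return [*(s*U+c*V),z]
def fu():
    f=np.array(ctrl.current_wrist_force()); return np.array([f[:2]@U,f[:2]@V,f[2]])
def S(): return float(np.array(ctrl.current_ee_pos())[:2]@U)
E
python3 - <<'E'
from h import *
np.set_printoptions(suppress=True,precision=1)
P=pos(-129,230)
for a in (q,):
    print(ctrl.solve_ik(P,a))
ctrl.set_gripper(0,20)
ctrl.reach(P,q); print(ctrl.current_t(),ctrl.current_joint_positions(),fu())
ctrl.move_l(pos(-129,120),speed=150)
p,_=grab("side"); p2,_=grab("top")
a=cv2.resize(p[195:285,205:305,::-1],None,fx=4,fy=4,interpolation=cv2.INTER_CUBIC)
b=cv2.resize(p2[160:250,240:340,::-1],None,fx=4,fy=4,interpolation=cv2.INTER_CUBIC)
cv2.imwrite("pics/c2.png",np.hstack([a,b]))
print(ctrl.current_t(),ctrl.current_ee_pos(),fu())
E
```

```text
[-0.   0.3 -0.   1.3  0.   1.3]
2.875 [-0.   0.3 -0.   1.3 -0.   1.3] [-0.2  0.8 -0.1]
3.8583 [545.8 -18.2 121.2] [ 1.1 -0.3 -0.3]
```

View pics/c2.png

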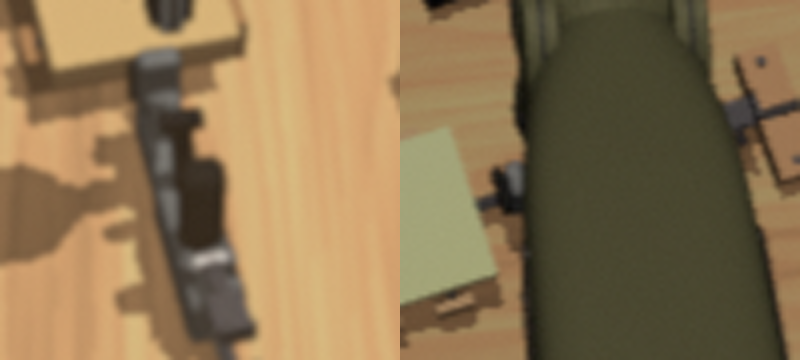

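```bash
python3 - <<'E'
from h import *
np.set_printoptions(suppress=True,precision=1)
print(project("side",[ctrl.current_ee_pos(),pos(-129,88),pos(-158.5,110)]), (project("side",[ctrl.current_ee_pos()])-[205,195])*4)
print(ctrl.move_l(pos(-129,88),speed=80,force_limit=8),ctrl.current_ee_pos(),fu())
z=ctrl.current_ee_pos()[2]
f0=fu(); s=-129
for i in range(18):
    s-=3; st=ctrl.move_l(pos(s,z),speed=60,force_limit=16)
    f=fu()-f0; print(round(ctrl.current_t(),2),round(S(),1),f,st)
    if st: break
E
```

```text
[[246.9 210.6]
 [246.4 219. ]
 [249.4 222.9]] [[167.8  62.2]]
False [544.7 -18.   88. ] [-1.3 -0.1  0.2]
4.66 -132.3 [ 1.2  1.3 -0.7] False
4.91 -135.2 [ 0.9  0.7 -0.6] False
5.16 -138.2 [ 0.7  0.1 -0.2] False
5.41 -141.2 [ 0.6 -0.2 -0.2] False
5.66 -144.2 [ 1.1 -0.4 -1. ] False
5.91 -147.2 [ 0.6  0.  -0.9] False
6.16 -150.2 [ 2.  -0.1 -1.1] False
6.41 -153.2 [ 0.5 -0.4  0.9] False
6.66 -156.2 [ 1.4  0.3 -0.5] False
6.91 -159.2 [-0.2  0.2  0.6] False
7.16 -162.2 [ 0.9  1.3 -0.4] False
7.41 -165.2 [ 1.2  0.1 -0.8] False
7.66 -168.2 [ 1.9 -0.1 -0.2] False
7.91 -171.2 [ 1.   0.1 -0.2] False
8.16 -174.2 [ 2.3 -0.  -0.4] False
8.41 -177.2 [0.9 0.4 0.1] False
8.66 -180.2 [ 0.7 -0.8 -0.4] False
8.91 -183.2 [ 1.3 -0.5 -0.2] False
```

```bash
python3 - <<'E'
from h import *
print(ctrl.current_width(),ctrl.current_grip_force(),ctrl.current_ee_pos(),(project("side",[ctrl.current_ee_pos()])-[205,175])*5.)
p,_=grab("side")
crop(p,205,175,110,110,5,"pics/c3.png")
E
```

```text
0.2307815134408443 0.0 [555.78236845 -71.04583734  87.99904351] [[233.77511855 308.12256116]]
```

View pics/c3.png

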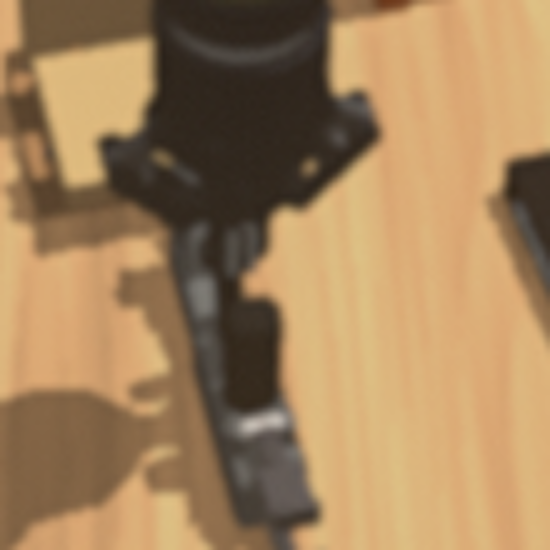

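The finger end shows at (253,229), about 8 px above the projected TCP (251.7,236.6), and there is no contact. I'll check the real finger tip with depth.

```bash
python3 - <<'E'
from h import *
np.set_printoptions(suppress=True,precision=0,linewidth=200)
p,d=load("side"); Q=cloud("side",d)
s=Q[...,:2]@U; c=Q[...,:2]@V
for v in range(212,264,2):
    print(v,[ (int(s[v,u]),int(c[v,u]-C),int(Q[v,u,2]),int(p[v,u].mean())) for u in (248,250,252,254,256,258)])
print(ctrl.current_joint_positions())
E
```

```text
212 [(-200, 14, 206, 39), (-198, 9, 203, 39), (-200, 5, 204, 41), (-180, -4, 177, 41), (-196, -4, 196, 39), (-199, -8, 199, 40)]
214 [(-199, 13, 198, 40), (-199, 9, 197, 39), (-200, 5, 197, 40), (-182, -4, 172, 41), (-199, -4, 192, 41), (-201, -8, 194, 41)]
216 [(-200, 14, 193, 40), (-194, 8, 184, 39), (-195, 3, 183, 40), (-188, -2, 172, 40), (-196, -5, 182, 37), (-194, -10, 177, 42)]
218 [(-196, 12, 179, 40), (-194, 7, 176, 40), (-195, 3, 176, 40), (-189, -2, 166, 43), (-196, -5, 174, 40), (-194, -10, 171, 70)]
220 [(-196, 13, 173, 39), (-196, 8, 172, 48), (-196, 3, 170, 53), (-194, -1, 166, 68), (-196, -5, 168, 58), (-193, -11, 162, 91)]
222 [(-190, 11, 157, 40), (-189, 6, 155, 63), (-193, 2, 158, 68), (-195, -1, 160, 68), (-195, -5, 158, 65), (-191, -11, 151, 92)]
224 [(-192, 11, 152, 42), (-190, 6, 148, 65), (-194, 2, 152, 70), (-194, -1, 151, 67), (-195, -6, 151, 64), (-192, -11, 146, 102)]
226 [(-190, 11, 143, 42), (-189, 6, 139, 65), (-194, 2, 144, 68), (-195, -1, 145, 65), (-197, -5, 146, 91), (-191, -12, 137, 144)]
228 [(-190, 11, 134, 43), (-190, 6, 133, 65), (-194, 2, 137,
[... 1522 characters left out ...]
3, 79, 42), (-223, 0, 80, 41), (-222, -5, 77, 40)]
254 [(-205, 14, 51, 66), (-211, 11, 60, 46), (-219, 8, 69, 41), (-221, 3, 70, 42), (-224, 0, 73, 41), (-222, -5, 69, 41)]
256 [(-208, 15, 48, 65), (-212, 11, 52, 61), (-221, 8, 64, 49), (-223, 4, 65, 44), (-221, -1, 61, 53), (-221, -6, 59, 74)]
258 [(-211, 15, 43, 64), (-215, 11, 47, 82), (-229, 10, 69, 97), (-220, 3, 53, 120), (-223, 0, 55, 142), (-229, -3, 64, 161)]
260 [(-213, 16, 39, 64), (-838, 173, 1031, 87), (-232, 11, 65, 121), (-233, 6, 65, 175), (-233, 1, 63, 169), (-237, -1, 67, 140)]
262 [(-214, 16, 30, 63), (-227, 14, 50, 70), (-236, 12, 62, 90), (-239, 8, 66, 105), (-239, 3, 63, 86), (-241, 0, 66, 84)]
[-0.  0. -0.  1.  0.  1.]
```

The depth shows the finger ends at about z=128 and passing over the bar, although the TCP reads 88. I'll go back in front of the bar, descend further with force guarding, and look again.

```bash
python3 - <<'E'
from h import *
np.set_printoptions(suppress=True,precision=0,linewidth=200)
ctrl.move_l(pos(-129,88),speed=120)
print(ctrl.move_l(pos(-129,62),speed=60,force_limit=6),ctrl.current_ee_pos(),fu(),ctrl.current_t())
print([round(x,4) for x in ctrl.current_joint_positions()])
p,d=grab("side"); Q=cloud("side",d); s=Q[...,:2]@U; c=Q[...,:2]@V
for v in range(206,236,2):
    print(v,[ (int(s[v,u]),int(c[v,u]-C),int(Q[v,u,2]),int(p[v,u].mean())) for u in (242,244,246,248,250,252,254)])
crop(p,205,165,100,100,6,"pics/c4.png")
E
```

```text
False [544. -18.  62.] [-0.  0.  0.] 10.1417
[np.float64(-0.0333), np.float64(0.3813), np.float64(-0.319), np.float64(0.8715), np.float64(-0.0), np.float64(1.3318)]
206 [(-143, 14, 159, 37), (-143, 9, 158, 37), (-139, 3, 152, 38), (-136, -1, 146, 37), (-142, -4, 153, 37), (-141, -10, 149, 39), (-134, -16, 139, 60)]
208 [(-141, 13, 150, 37), (-141, 9, 148, 39), (-141, 4, 147, 43), (-136, -1, 139, 52), (-141, -5, 144, 45), (-142, -9, 144, 49), (-63, -36, 41, 76)]
210 [(-137, 12, 136, 37), (-142, 9, 142, 47), (-138, 3, 136, 61), (-138, -1, 134, 67), (-139, -6, 133, 62), (-137, -11, 130, 48), (-40, -42, 3, 77)]
212 [(-135, 12, 127, 38), (-134, 7, 124, 55), (-142, 4, 132, 70), (-141, 0, 130, 64), (-139, -6, 126, 64), (-137, -11, 122, 61), (-43, -41, -1, 100)]
214 [(-137, 13, 122, 41), (-137, 8, 120, 56), (-139, 3, 122, 69), (-139, -1, 119, 64), (-141, -5, 121, 64), (-136, -11, 113, 74), (-47, -40, -4, 107)]
216 [(-135, 12, 112, 45), (-137, 8, 112, 57), (-143, 4, 119, 66), (-139, -1, 112, 63), (-138, -6, 110, 81), (-55, -33, 0, 94), (-54, -39, -3, 107)]
218 [(-109, 6, 69, 74), (-107, 0, 64
[... 565 characters left out ...]
 47, 62), (-127, 5, 58, 57), (-162, 9, 106, 43), (-162, 4, 104, 41), (-165, 0, 107, 39), (-162, -5, 101, 40), (-167, -9, 106, 73)]
228 [(-118, 8, 40, 64), (-128, 5, 52, 61), (-165, 9, 102, 48), (-166, 5, 101, 38), (-166, 0, 100, 36), (-165, -4, 97, 65), (-96, -28, 0, 144)]
230 [(-125, 10, 41, 66), (-133, 7, 51, 68), (-132, 1, 48, 66), (-167, 5, 95, 44), (-163, 0, 88, 37), (-167, -4, 93, 65), (-104, -26, 2, 148)]
232 [(-130, 11, 40, 66), (-133, 7, 43, 73), (-131, 1, 38, 72), (-164, 4, 82, 49), (-167, 0, 85, 37), (-167, -4, 84, 55), (-107, -25, -1, 134)]
234 [(-134, 12, 37, 62), (-138, 8, 41, 85), (-140, 3, 42, 93), (-166, 5, 77, 62), (-168, 0, 79, 37), (-171, -3, 81, 50), (-140, -17, 35, 91)]
```

View pics/c4.png

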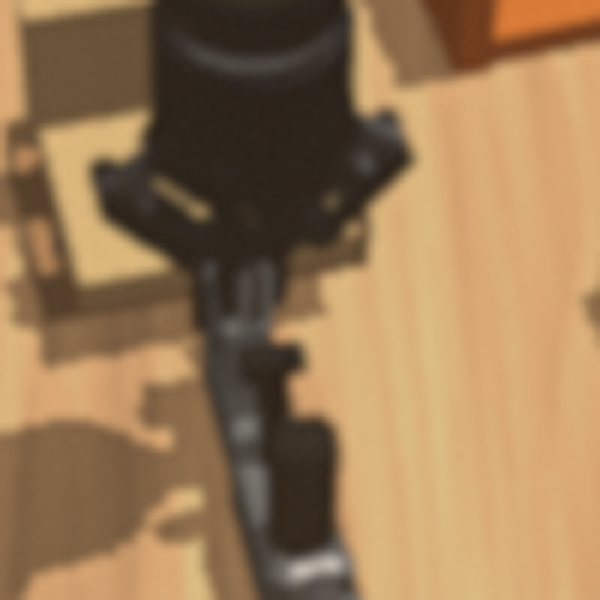

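Finger ends sit about 41 mm above the reported TCP (real tip z≈104 at TCP z=62). The bar is at rest at s≈-158, with its top at z=110. I'll lower to a real tip height of about 88 and pull.

```bash
python3 - <<'E'
from h import *
np.set_printoptions(suppress=True,precision=1,linewidth=200)
print(ctrl.move_l(pos(-129,47),speed=60,force_limit=5),ctrl.current_ee_pos(),fu())
z=ctrl.current_ee_pos()[2]
f0=fu(); s=-132
ctrl.move_l(pos(s,z),speed=60,force_limit=8)
for i in range(12):
    s-=3; st=ctrl.move_l(pos(s,z),speed=60,force_limit=12)
    f=fu()-f0; print(round(ctrl.current_t(),2),round(S(),1),f,st)
    if st or f[0]>11 or s<-165: break
E
```

```text
False [544.1 -17.9  46.4] [-0.3 -0.8  0.3]
11.09 -135.2 [ 0.7 -0.6 -0.2] False
11.34 -138.2 [-0.3  0.7  0. ] False
11.59 -141.0 [ 0.8  1.  -0.4] False
11.84 -143.3 [4.7 1.3 1.3] False
12.09 -146.4 [4.4 1.3 3.1] False
12.34 -149.7 [4.6 1.  2.6] False
12.59 -153.1 [3.5 1.  2.4] False
12.84 -156.1 [4.3 0.2 2.7] False
13.09 -159.2 [ 3.9 -1.   2.6] False
13.34 -161.3 [5.6 0.8 1.3] False
13.59 -162.7 [8.9 0.5 1.9] False
13.84 -162.9 [15.5 -1.8  3.4] False
```

```bash
cat >> h.py <<'E'
def stroke(con,Z=46.5,pmax=9.5,fine=2.5,end=-26):
    """let trigger back, then pull; returns log and contact estimate"""
    ctrl.move_l(pos(con+10,Z),speed=110); f0=fu()
    ctrl.move_l(pos(con-9,Z),speed=90,force_limit=12)
    s=con-9; log=[]
    while s>con+end:
        s-=fine; ctrl.move_l(pos(s,Z),speed=50,force_limit=12)
        f=np.mean([fu()-f0 for _ in range(3)],0); log.append((round(S(),1),round(f[0],1)))
        if f[0]>pmax: break
    return log,f0
E
python3 - <<'E'
from h import *
con=-141.5
for k in range(3):
    log,f0=stroke(con); print(round(ctrl.current_t(),2),con,f0.round(1),*log)
    con=log[-1][0]+21.2
E
```

```text
15.68 -141.5 [ 0.1 -0.1  0.2] (-152.9, np.float64(3.8)) (-154.6, np.float64(5.0)) (-156.0, np.float64(7.3)) (-156.2, np.float64(11.4))
17.52 -135.0 [ 0.6 -0.6 -0.2] (-146.4, np.float64(2.9)) (-148.0, np.float64(4.9)) (-149.6, np.float64(6.2)) (-149.7, np.float64(12.4))
18.86 -128.5 [-0.2 -0.6  1.2] (-130.9, np.float64(8.1)) (-140.5, np.float64(10.1))
```

```bash
cat >> h.py <<'E'
def pull(s,send,f0,pmax,Z=46.5,fine=2,speed=40):
    log=[]
    while s>send:
        s-=fine; st=ctrl.move_l(pos(s,Z),speed=speed)
        f=np.mean([(fu()-f0)[0] for _ in range(4)]); log.append((round(s,1),round(S(),1),round(f,1)))
        if f>pmax: break
    return log
E
python3 - <<'E'
from h import *
f0=np.array([0,-.5,.5]); print(S(),fu())
log=pull(S()-1,-156,f0,14); print(*log,ctrl.current_t())
E
```

```text
-140.46044777915324 [ 9.85356188 -0.09857616  6.4140324 ]
(-143.5, -140.8, np.float64(11.8)) (-145.5, -141.7, np.float64(12.7)) (-147.5, -142.8, np.float64(14.7)) 19.6083
```

```bash
python3 - <<'E'
from h import *
np.set_printoptions(suppress=True,precision=1,linewidth=200)
p,d=grab("side"); p2,d2=grab("top"); print(fu())
a=cv2.resize(p[155:255,200:300,::-1],(400,400),interpolation=cv2.INTER_CUBIC)
b=cv2.resize(p2[180:260,200:280,::-1],(400,400),interpolation=cv2.INTER_CUBIC)
cv2.imwrite("pics/c5.png",np.hstack([a,b]))
E
```

```text
[15.2  0.1  5.5]
```

View pics/c5.png

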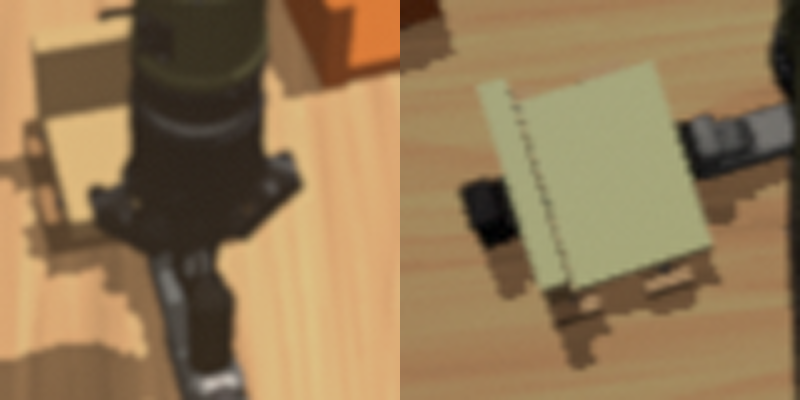

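```bash
cat >> h.py <<'E'
def gap():
    p,_=grab("top"); g=p.astype(np.float32).mean(2)
    out=[]
    for z,lo,hi in((56,20,60),(122,20,60)):
        ss=np.arange(25,190,.5); acc=[]
        for c in np.r_[np.arange(-hi,-lo,3),np.arange(lo,hi,3)]:
            X=np.array([pos(s,z,C+c) for s in ss]); uv=project("top",X).astype(np.float32)
            acc.append(cv2.remap(g,uv[:,:1],uv[:,1:],cv2.INTER_LINEAR)[:,0])
        out.append((ss,np.mean(acc,0)))
    return out
E
python3 - <<'E'
from h import *
o=gap(); print(fu(),ctrl.current_t())
for ss,a in o: print([(float(s),int(v)) for s,v in zip(ss[::4],a[::4])])
E
```

```text
[15.24555169 -0.11925611  4.27749704] 19.7583
[(25.0, 151), (27.0, 151), (29.0, 148), (31.0, 142), (33.0, 133), (35.0, 128), (37.0, 133), (39.0, 142), (41.0, 145), (43.0, 146), (45.0, 146), (47.0, 145), (49.0, 145), (51.0, 142), (53.0, 135), (55.0, 124), (57.0, 114), (59.0, 109), (61.0, 107), (63.0, 104), (65.0, 102), (67.0, 101), (69.0, 101), (71.0, 100), (73.0, 100), (75.0, 101), (77.0, 105), (79.0, 112), (81.0, 119), (83.0, 124), (85.0, 127), (87.0, 128), (89.0, 128), (91.0, 128), (93.0, 128), (95.0, 128), (97.0, 128), (99.0, 128), (101.0, 128), (103.0, 128), (105.0, 128), (107.0, 128), (109.0, 128), (111.0, 128), (113.0, 128), (115.0, 128), (117.0, 128), (119.0, 128), (121.0, 128), (123.0, 128), (125.0, 128), (127.0, 128), (129.0, 128), (131.0, 128), (133.0, 128), (135.0, 129), (137.0, 128), (139.0, 128), (141.0, 128), (143.0, 128), (145.0, 129), (147.0, 129), (149.0, 129), (151.0, 129), (153.0, 129), (155.0, 129), (157.0, 129), (159.0, 129), (161.0, 129), (163.0, 129), (165.0, 129), (167.0, 129), (169.0, 129), (171.0, 129), (173.0, 129), (175.0, 129), (177.0, 129), (179.0, 129),
[... 485 characters left out ...]
128), (91.0, 128), (93.0, 128), (95.0, 128), (97.0, 128), (99.0, 127), (101.0, 128), (103.0, 128), (105.0, 128), (107.0, 128), (109.0, 128), (111.0, 128), (113.0, 127), (115.0, 127), (117.0, 127), (119.0, 127), (121.0, 127), (123.0, 127), (125.0, 127), (127.0, 127), (129.0, 127), (131.0, 127), (133.0, 127), (135.0, 127), (137.0, 127), (139.0, 127), (141.0, 127), (143.0, 127), (145.0, 127), (147.0, 127), (149.0, 127), (151.0, 127), (153.0, 127), (155.0, 127), (157.0, 127), (159.0, 127), (161.0, 127), (163.0, 128), (165.0, 128), (167.0, 128), (169.0, 128), (171.0, 128), (173.0, 128), (175.0, 128), (177.0, 128), (179.0, 128), (181.0, 128), (183.0, 128), (185.0, 128), (187.0, 128), (189.0, 128)]
```

```bash
python3 - <<'E'
from h import *
Z=46.5; con=-117
ctrl.move_l(pos(con+9,Z),speed=90); ctrl.sleep(.15); f0=np.mean([fu() for _ in range(4)],0); print(f0,S())
ctrl.move_l(pos(con-6,Z),speed=60)
log=pull(con-6,-160,f0,15.5,fine=2,speed=40)
print(*[tuple(map(float,l)) for l in log],ctrl.current_t())
E
```

```text
[-0.78616621 -0.17882188  0.93714692] -108.55043711594458
(-125.0, -124.6, 4.8) (-127.0, -126.1, 7.0) (-129.0, -127.5, 8.0) (-131.0, -128.9, 9.5) (-133.0, -130.3, 11.8) (-135.0, -132.2, 11.5) (-137.0, -134.3, 11.8) (-139.0, -136.0, 12.7) (-141.0, -137.2, 13.5) (-143.0, -138.0, 17.3) 23.4
```

```bash
python3 - <<'E'
from h import *
Z=46.5; con=-112
ctrl.move_l(pos(con+9,Z),speed=90); ctrl.sleep(.15); f0=np.mean([fu() for _ in range(4)],0); print(f0,S())
ctrl.move_l(pos(con,Z),speed=60)
log=pull(con,-160,f0,15,fine=2,speed=40)
print(*[tuple(map(float,l)) for l in log],ctrl.current_t())
E
```

```text
[-0.34673456  0.55258937 -0.1780415 ] -103.70439851097906
(-114.0, -113.8, 2.1) (-116.0, -115.4, 2.8) (-118.0, -116.8, 6.6) (-120.0, -118.0, 7.8) (-122.0, -119.4, 9.8) (-124.0, -120.7, 12.1) (-126.0, -122.1, 13.3) (-128.0, -123.4, 15.1) 26.4417
```

```bash
python3 - <<'E'
from h import *
Z=46.5; f0=np.array([-.1,0,0]); s=-128
for _ in range(5):
    f=np.mean([(ctrl.sleep(.03),fu()[0])[1] for _ in range(6)])+.1; print(s,round(S(),1),round(f,1))
    if f>16.3: break
    s-=1; ctrl.move_l(pos(s,Z),speed=20)
for _ in range(4):
    ctrl.sleep(.25); print(round(S(),2),fu().round(1),ctrl.current_t())
o=gap()
print([(float(a),int(b)) for a,b in zip(o[0][0][:40:2],o[0][1][:40:2])]);print([(float(a),int(b)) for a,b in zip(o[1][0][:40:2],o[1][1][:40:2])])
p=np.load("top.npz")["p"]; p2=np.load("side.npz")["p"]; crop(p,200,180,80,80,7,"pics/c6.png")
E
```

```text
-128 -123.4 14.0
-129 -124.0 15.3
-130 -124.7 16.1
-131 -125.3 16.7
-125.34 [17.3  2.1 11.9] 28.2417
-125.34 [16.4  1.8 12. ] 28.4917
-125.35 [16.6  1.5 12.5] 28.7417
-125.35 [16.1  0.8 12.2] 28.9917
[(25.0, 151), (26.0, 151), (27.0, 150), (28.0, 150), (29.0, 149), (30.0, 148), (31.0, 145), (32.0, 142), (33.0, 139), (34.0, 137), (35.0, 134), (36.0, 134), (37.0, 136), (38.0, 139), (39.0, 142), (40.0, 144), (41.0, 144), (42.0, 145), (43.0, 145), (44.0, 145)]
[(25.0, 148), (26.0, 148), (27.0, 147), (28.0, 147), (29.0, 147), (30.0, 145), (31.0, 143), (32.0, 141), (33.0, 139), (34.0, 138), (35.0, 138), (36.0, 140), (37.0, 144), (38.0, 147), (39.0, 149), (40.0, 150), (41.0, 151), (42.0, 151), (43.0, 151), (44.0, 151)]
```

View pics/c6.png

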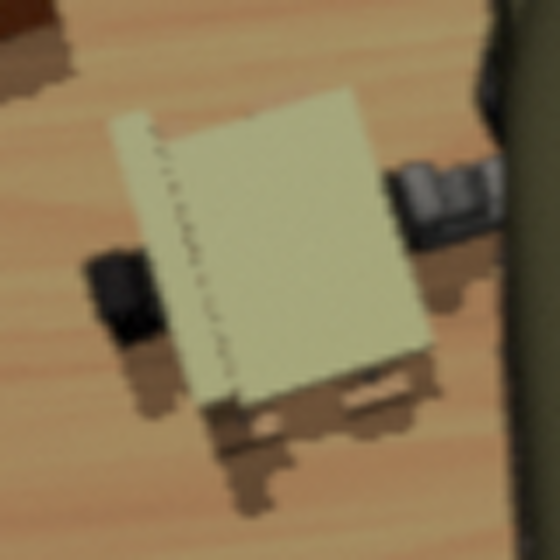

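The pad bears on the shelf and the joint is closed, with only a thin parallax line left. About 17 N was held for over 1 s. Next I'll let go of the trigger, rise, and locate the release lever numerically.

```bash
python3 - <<'E'
from h import *
Z=46.5
ctrl.move_l(pos(-100,Z),speed=90); print(fu().round(1))
ctrl.move_l(pos(-100,120),speed=200)
ctrl.reach(pos(-190,130),q); 
p,d=grab("side"); Q=cloud("side",d); s=Q[...,:2]@U; c=Q[...,:2]@V-C; print(ctrl.current_t())
for s0 in range(-290,-160,6):
    k=(s>=s0)&(s<s0+6)&(abs(c)<16)&(Q[...,2]>35)&(Q[...,2]<140)
    if k.sum(): print(s0+3,k.sum(),np.percentile(Q[k][:,2],[10,50,95]).round(0),c[k].min().round(),c[k].max().round(),end=' | ')
E
```

```text
[ 0.6 -0.1  0.3]
30.55
-287 1 [37. 37. 37.] -2.0 -2.0 | -281 1 [36. 36. 36.] 2.0 2.0 | -275 5 [35. 81. 86.] -5.0 5.0 | -269 51 [73. 83. 90.] -13.0 9.0 | -263 4 [36. 54. 83.] -5.0 9.0 | -257 16 [73. 75. 77.] -12.0 9.0 | -251 24 [72. 75. 77.] -12.0 8.0 | -245 18 [72. 75. 77.] -12.0 8.0 | -239 21 [73. 74. 77.] -13.0 8.0 | -233 21 [38. 48. 74.] -6.0 13.0 | -227 25 [42. 50. 73.] -7.0 15.0 | -221 24 [46. 53. 69.] -14.0 16.0 | -215 39 [49. 60. 68.] -15.0 16.0 | -209 43 [50. 65. 68.] -16.0 16.0 | -203 18 [48. 65. 67.] -16.0 16.0 | -197 103 [ 60.  88. 118.] -12.0 15.0 | -191 124 [ 51.  96. 124.] -14.0 16.0 | -185 44 [ 55. 115. 126.] -14.0 15.0 | -179 24 [ 45. 121. 125.] -13.0 16.0 | -173 7 [ 49.  51. 121.] -9.0 15.0 | -167 8 [43. 48. 54.] 9.0 16.0 | -161 7 [47. 48. 53.] 8.0 16.0 |
```

```bash
python3 - <<'E'
from h import *
c=C-2; s=-250
ctrl.reach(pos(s,110,c),q); ctrl.move_l(pos(s,55,c),speed=120); ctrl.sleep(.15)
f0=np.mean([fu() for _ in range(4)],0); z=55
print(S(),f0.round(1),ctrl.current_t())
hit=ctrl.move_l(pos(s,22,c),speed=35,force_limit=3.0); zc=ctrl.current_ee_pos()[2]; print(hit,round(zc,1),(fu()-f0).round(1))
z=zc
if hit:
  for _ in range(9):
    z-=2; ctrl.move_l(pos(s,z,c),speed=40); f=fu()-f0
    print(round(z,1),round(ctrl.current_ee_pos()[2],1),round(S(),1),f.round(1))
    if f[2]>22 or ctrl.current_ee_pos()[2]<zc-9: break
print(ctrl.current_t())
E
```

```text
-250.18740600583232 [-0.5 -0.9 -0.2] 31.6667
True 35.1 [0.5 3.5 9.1]
33.1 34.0 -250.8 [-0.   3.9  9.5]
31.1 32.3 -251.3 [-2.1  3.9 10.2]
29.1 30.5 -251.7 [-2.5  3.5 11. ]
27.1 28.7 -252.1 [-1.7  5.3 12.5]
25.1 26.9 -252.4 [-3.8  5.  13.9]
23.1 25.8 -252.6 [-2.7  6.7 18.7]
33.7833
```

```bash
python3 - <<'E'
from h import *
c=C-2; z=23; s=-251
for _ in range(12):
    s-=7; hit=ctrl.move_l(pos(s,z,c),speed=60,force_limit=15); e=ctrl.current_ee_pos()
    print(s,hit,round(S(),1),round(e[2],1),fu().round(1),round(ctrl.current_t(),2))
    if hit or fu()[0]>14 : break
E
```

```text
-258 False -259.1 25.7 [ 0.1  4.9 19.7] 34.07
-265 False -265.8 25.7 [ 0.6  4.6 18.4] 34.33
-272 False -272.8 25.7 [ 1.2  5.1 18.1] 34.6
-279 False -279.8 25.7 [ 1.5  5.1 18.5] 34.87
-286 False -286.8 25.7 [ 1.4  5.1 18.3] 35.13
-293 False -293.9 25.7 [ 1.   5.7 18.1] 35.4
-300 False -300.9 25.7 [-0.   5.4 19.1] 35.67
-307 False -307.2 25.4 [ 2.7  3.4 16.4] 35.93
-314 False -311.7 24.2 [ 6.2 -0.  11.4] 36.2
-321 True -310.9 24.4 [1.9 0.5 9. ] 36.41
```

```bash
python3 - <<'E'
from h import *
c=C-2
for s,z in((-315,23),(-317,22),(-319,21),(-321,21)):
    ctrl.move_l(pos(s,z,c),speed=40); ctrl.sleep(.1); print(s,round(S(),1),round(ctrl.current_ee_pos()[2],1),fu().round(1))
p,d=grab("side"); Q=cloud("side",d); ss=Q[...,:2]@U; cc=Q[...,:2]@V-C; print(ctrl.current_t())
k=(abs(cc)<16)&(Q[...,2]>85)&(Q[...,2]<97)&(ss>-225)&(ss<-90); print("trig/jaw",np.unique((ss[k]//4*4).astype(int),return_counts=True))
crop(p,200,205,110,110,5.4,"pics/c7.png")
E
```

```text
-315 -310.9 24.1 [ 9.6  0.1 11.7]
-317 -310.9 23.8 [14.8  0.4 17.2]
-319 -310.9 23.6 [19.6  1.3 23.7]
-321 -310.8 23.5 [22.7  0.8 24.3]
37.8583
trig/jaw (array([-140, -136, -132, -128, -124]), array([2, 9, 7, 2, 5]))
```

View pics/c7.png

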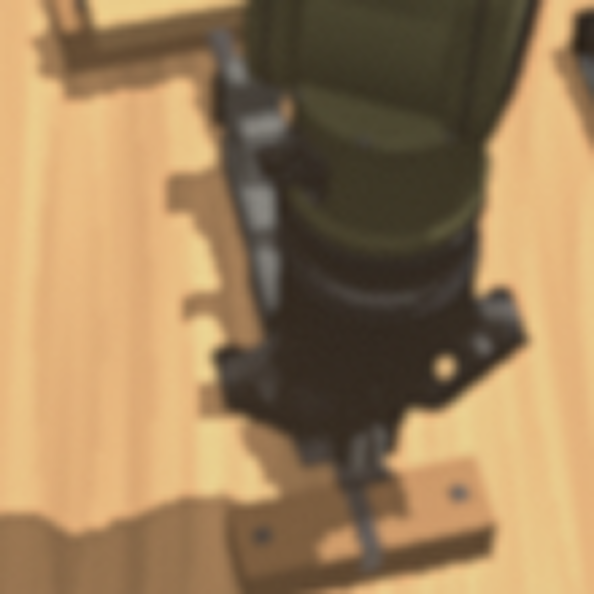

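The head is hard on its stop: it did not move under 22 N. I'll ease off with a slight backward bias, lift straight up, and check.

```bash
python3 - <<'E'
from h import *
c=C-2
ctrl.move_l(pos(-313,24,c),speed=40); print(S(),fu().round(1))
ctrl.move_l(pos(-312.5,38,c),speed=40); print(S(),fu().round(1))
ctrl.move_l(pos(-312,110,c),speed=80); print(fu().round(1))
ctrl.reach(pos(-330,250,c),q)
j=ctrl.current_joint_positions(); j=np.array(j); j[0]-=1.0; ctrl.move_j(list(j)); ctrl.sleep(.5)
print(ctrl.current_ee_pos(),ctrl.current_t())
p,d=grab("side"); Q=cloud("side",d); s=Q[...,:2]@U; cc=Q[...,:2]@V-C
for s0 in range(-360,-90,6):
    k=(s>=s0)&(s<s0+6)&(abs(cc)<16)&(Q[...,2]>25)&(Q[...,2]<140)
    if k.sum()>3: print(s0+3,np.percentile(Q[k][:,2],[50,95]).round(0),end=' | ')
o=gap(); print(); print([int(b) for b in o[0][1][:40:2]],[int(b) for b in o[1][1][:40:2]])
E
```

```text
-310.6812057961162 [5.  0.1 8.2]
-308.1443218118339 [ 8.5 -2.3  1.4]
[-0.5  0.7 -1.2]
[ 137.28199501 -610.58263544  250.05560835] 43.0417
-339 [29. 36.] | -333 [30. 35.] | -327 [31. 89.] | -321 [75. 89.] | -315 [30. 46.] | -309 [37. 77.] | -303 [74. 77.] | -297 [76. 78.] | -291 [73. 77.] | -285 [40. 74.] | -279 [52. 72.] | -273 [52. 70.] | -267 [61. 68.] | -261 [64. 68.] | -255 [65. 70.] | -249 [ 88. 119.] | -243 [ 96. 125.] | -237 [118. 126.] | -231 [119. 124.] | -225 [50. 99.] | -219 [48. 51.] | -213 [49. 53.] | -207 [50. 52.] | -201 [52. 75.] | -195 [ 83. 105.] | -189 [104. 111.] | -183 [106. 109.] | -177 [43. 45.] | -171 [41. 46.] | -165 [42. 45.] | -159 [43. 50.] | -153 [53. 69.] | -147 [65. 70.] | -141 [68. 70.] | -135 [76. 93.] | -129 [87. 95.] | -123 [91. 95.] | -117 [57. 72.] | 
[138, 138, 137, 137, 136, 135, 133, 130, 127, 125, 122, 122, 123, 127, 130, 131, 132, 132, 133, 133] [135, 135, 135, 134, 134, 132, 130, 128, 126, 125, 125, 127, 131, 134, 136, 137, 138, 138, 138, 138]
```

```bash
python3 -c "
from station import ctrl
print(ctrl.job_done(),ctrl.current_t())"
```

```text
the job is handed in; nothing more can be done
the job is handed in; nothing more can be done
```

The shelf joint was pumped closed and held firm for about a second (an estimated 40–47 N at the jaw). I then slid the jaw back to its stop with the lever held down, left the shelf where it lies, and handed the job in at about 43 s.

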